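Ready the bench centrifuge for loading

TASK

Get the small bench centrifuge ready for the next batch of tubes: lift its lid by the bow handle and swing it back past the spring's over-centre point, so that it stays fully open by itself, and set the speed selector on the sloping front panel to its fourth position (four clicks clockwise from the off stop, which has the wide mark). Leave the box of tubes, the spirit bottle and the beaker standing where they are.

Things in the scene. Friction and masses are not known exactly. Their poses are not given: they have to be found in the camera images.
- centrifuge: bench microcentrifuge, cream housing 255 mm deep (x), 210 mm wide (y), deck 96 mm high, fixed to the bench. Origin: on the bench, middle of its width, 135 mm behind its front face. x points to its rear (hinge side); the front (-x), with the sloping grey control panel, looks roughly at the robot; y to its left seen from the front, z up
- lid (a joint): lid angle, rad: 0 shut (as at the start), grows as the front edge is lifted up and over to the rear, stop at 1.83 (105 degrees). A spring strut pulls it shut below about 1.06 rad (61 degrees; 1.0 to 1.12, as the lid's mass varies) and on to the open stop beyond that. About 6 N at the handle lift it, little near the over-centre point; damped
- lid_hinge (a point): middle of the lid's hinge axis (along its y), 105 mm behind the centrifuge's origin, 102 mm above the bench. Its frame turns with the lid; at lid angle 0 it is parallel to the centrifuge's. Lid plate 150 mm long, 190 wide, its top 8 mm above the axis when shut, with a low round dome (104 mm across, 11 mm high) whose edge is 14 mm behind the handle's line
- lid_handle (a point): middle of the bar of the dark steel bow handle on the lid: round bar 11 mm thick along the lid's y, 74 mm straight, 26 mm free under it. In the lid_hinge frame it lies at x -130, z +40 mm: 142 mm above the bench when shut, 22 mm behind the lid's front edge; it swings in an arc about the hinge. Frame turns with the lid
- selector (a joint): speed selector angle, rad: 0 at the off stop, grows clockwise seen from above; 8 positions, 0 to 7, one click every 0.35 rad, so position 4 is 1.40 rad. It snaps into the nearest position when let go; about 0.06 N m turn it over a click. At the start in position 0, 1 or 2
- selector_grip (a point): black pointer knob: upright bar 42 mm long (its x), 13 mm wide (its y), top 33.5 mm above the panel, on a skirt 44 mm across that ends 5.5 mm above the panel. Point on the knob's axis, 24 mm above the panel (112 mm above the bench). z is the axis, leaning 0.21 rad (12 degrees) to the front; x points to the white pointer line; turns with the knob. The shut lid's front edge is 48 mm behind it
- tube_box: white block 92 x 116 mm, 45 mm high, with twenty purple-capped tubes standing in it, 108 mm high in all, beside the centrifuge. Origin: centre of its underside, z up
- spirit_bottle: white plastic bottle, 68 mm across, 200 mm high, beside the centrifuge. Origin: centre of its underside, z up
- beaker: clear plastic beaker, 84 mm across at the rim, 115 mm high, beside the centrifuge. Origin: centre of its underside, z up
- panel: the sloping grey control panel, fixed to the centrifuge. Origin: on its face, on the knob's axis (93 mm before, 45 mm right of the centrifuge's origin, 88 mm up). z is its normal, y the centrifuge's y. Eight white marks round the knob show the positions: the wide long one is off, 70 degrees left of straight to the rear; the others follow clockwise every 20 degrees
Not all that is in view belongs to the job. Leave any orange look-alike of the beaker alone.

How it is judged:
By the outcome, as a careful person would: the job done as asked, in the order asked, and still so for the second after the job is handed in, with the robot touching nothing.
It also fails if it takes over 54 s, if anything falls off the work surface, if the arm or the gripper's body presses on something with over 40 N, if the wrist force passes 120 N, or if a joint passes its speed limit or range.

ROBOT

A 7-joint arm with a two-finger parallel gripper is mounted at the origin on the work surface. World frame = base frame: x ahead of the robot, y to its left, z up, the work surface at z = 0. Lengths are in m, angles in rad, forces in N, time in s.
With the tool pointing down it reaches from about 0.4 to 0.875 m from the base axis. Payload 19.3 kg.
Tool frame: the origin (TCP) lies between the finger pads; the fingertips stand 17 mm ahead of it and the grasp point (between the pads) lies 2 mm behind it (bot.finger_overhang is the distance from the TCP to the fingertips, in m); z points along the fingers, y is the line along which they close (so a half turn about z gives the same grasp; the last joint's range is limited). The gripper opens to 85 mm and grips with 20 to 120 N. Pads are 22 mm wide; open, the fingers measure 114 mm over their backs; the gripper's body (76 mm by 85 mm) begins 54 mm behind the grasp point. The pads swing forward as they close: fully open they stand 13 mm farther back than shut.
Start: joints at [1.214, 0.521, -0.036, 1.599, 0.021, 1.021, -0.113], TCP at [0.177, -0.599, 0.248] pointing down, gripper open.
Joint ranges: [-2.91, 2.91], [-0.3, 2.13], [-1.5, 1.42], [0.17, 2.43], [-1.26, 4.41], [0.16, 1.93], [-2.52, 2.52]. Speed limits (rad/s): [1.89, 1.89, 2.39, 2.39, 3.01, 3.01, 3.01].

INTERFACE

Orientations are given as [roll, pitch, yaw] about the fixed x, y, z axes, in that order (R = Rz(yaw) Ry(pitch) Rx(roll)).
In Python, from workcell import observe, grab_frame, bot gives the robot as it stands.
- The arm moves only by the shell command python3 -m crank 'ROWS' [FORCE]. ROWS is a JSON object of lists of equal length, an entry for each row: "linear": the shift along the world's x, y, z each as a share of 0.25 m, from -1 to 1, a list of three; "delta_rot": the turn, a rotation vector about the world's x, y, z each as a share of 30 degrees, from -1 to 1, a list of three; "fingers": the opening, from -1 (shut) to 1 (fully open). In form: {"linear": [[dx, dy, dz], ...], "delta_rot": [[rx, ry, rz], ...], "fingers": [fingers, ...]}. A call has 1 to 5 rows; each row is the pose to reach, as a shift and turn from the pose commanded when the call began; what a row does not reach only later rows make up. A row lasts 1/10 s, in which the tool goes at most 50 mm and 8.59 degrees, less where a joint would pass 70% of its speed; a pose out of reach is approached as far as the arm can. A call with a number of a shift or a turn outside -1 to 1 is refused whole. A call with a gripper value outside its range is refused whole. The fingers move at their own pace and stop on an object; FORCE is the grip in N (left out, the last holds). Time passes only in rows, so rows that repeat a pose let the fingers close. It gives the time, the measured TCP pose, the force, the opening and the grip force at its end, in the units of the state.
- observe(): the state, without advancing time (a new reading comes with each control period).
- grab_frame(name): name is "scene" or "top" or "wrist"; returns a dict with "image" (400x640x3 uint8, red, green, blue), "mtx" (3x3 intrinsics, pixels), "xyz" and "orientation" of the camera in the world. Camera axes: x right, y down, z forward; pixel columns grow to the right and rows downward; lengths in m; the calibration is good to about 2 mm. A picture is of the moment at which its call begins. There is no depth.
- bot.job_done(): hands the job in; it is judged then, once.
The state is a dict: "clock": time; "qpos": joint angles; "qd": joint speeds; "joint_efforts": joint torques, N m; "position": TCP position; "tool_rot": TCP orientation; "force": force on the tool from outside, world axes, zero at the start; "moment": the same for the moment, N m; "grip_width": finger opening in m; "finger_force": force on a finger pad.
Only numpy, scipy, OpenCV 4.12 (cv2) and the standard library are available. Lean on these libraries where they do the work, as an engineer would, in place of code of your own. Each camera call takes 0.05 s, during which the arm holds its last target. There are 200 camera calls.

## Working session

There is one attempt and no reset: what is moved stays moved. The work goes in short steps, Python scripts to look and compute and a shell command to move; the robot and the scene stay as the last step left them, time stands still between calls to the robot, and variables do not carry over. Pictures are saved under pics/ and viewed, at most 10 in all, crops included, and the job is handed in when it is done.

```bash
mkdir -p pics; ls; python3 - <<'E'
from workcell import observe, grab_frame, bot
import cv2,numpy as np
s=observe();print(s['clock'],s['position'],s['tool_rot'],s['grip_width'],s['force'])
for n in ['scene','top']:
    f=grab_frame(n);cv2.imwrite(f'pics/{n}0.png',f['image'][:,:,::-1]);print(n,f['mtx'],f['xyz'],f['orientation'])
E
```

```text
pics
0.0 [ 0.17669071 -0.59919409  0.24773561] [-3.14050951e+00  7.46992538e-05  2.86825735e-01] 0.08555464394225834 [ 0.38674204 -0.3081711   0.00094806]
scene [[449.66926159   0.         321.01173123]
 [  0.         449.66926159 198.33473843]
 [  0.           0.           1.        ]] [ 1.14145218 -0.15001158  1.04333889] [-2.58959812e+00  1.51286594e-03  1.34141358e+00]
top [[511.61834271   0.         323.32506646]
 [  0.         511.61834271 192.94531032]
 [  0.           0.           1.        ]] [ 0.34985918 -0.04242594  1.40208461] [-2.97052544  0.01992641 -1.57309366]
```

View pics/scene0.png

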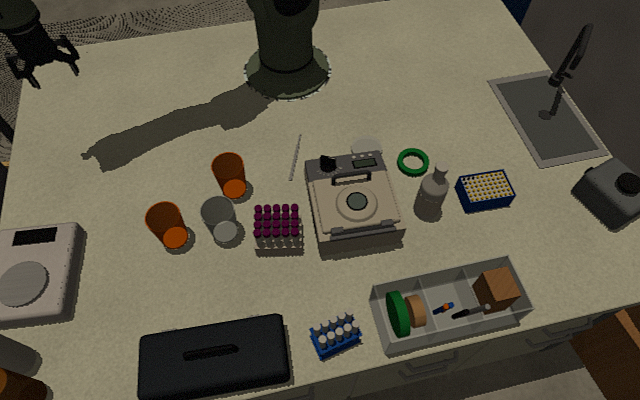

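View pics/top0.png

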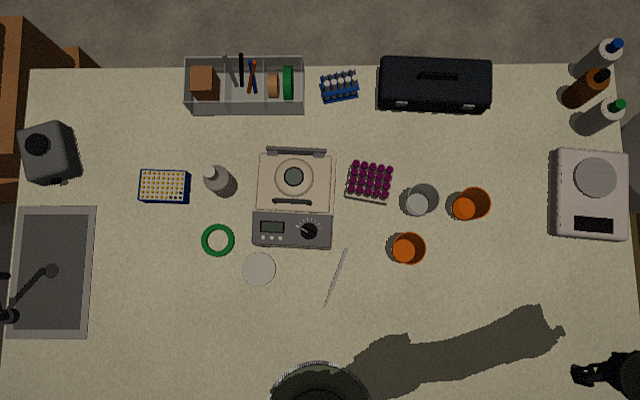

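The top view shows the centrifuge at about (293,197): handle bar (291,201), knob (309,231). The tube box is at (371,180), the bottle at (217,180) and the beaker at (420,200). Look-alikes for the handle are the hinge strip at (297,151) and the toolbox handle at (437,76). For the knob they are the panel display (272,227) and its buttons (270,238). The orange beakers are at (470,205) and (408,248). By the description I take (291,201) as the handle and (309,231) as the knob, and check both in a crop.

```bash
cat > h.py <<'E'
import numpy as np,cv2
from scipy.spatial.transform import Rotation as R
from workcell import observe,grab_frame,bot
def ray(f,uv,z):
    d=R.from_euler('xyz',f['orientation']).as_matrix()@np.linalg.solve(f['mtx'],[uv[0],uv[1],1.])
    c=np.array(f['xyz']);return c+d*(z-c[2])/d[2]
def proj(f,p):
    q=f['mtx']@(R.from_euler('xyz',f['orientation']).as_matrix().T@(np.array(p)-f['xyz']));return q[:2]/q[2]
E
python3 - <<'E'
from h import *
f=grab_frame('top');im=f['image'][:,:,::-1].copy()
cv2.imwrite('pics/crop1.png',cv2.resize(im[135:260,230:350],None,fx=4.5,fy=4.5,interpolation=cv2.INTER_CUBIC))
g=cv2.cvtColor(im,cv2.COLOR_BGR2GRAY)
for nm,(u0,u1,v0,v1),z in [('handle',(265,320,194,208),.1475),('knob',(297,322,219,243),.116)]:
    m=np.zeros_like(g);m[v0:v1,u0:u1]=(g[v0:v1,u0:u1]<55)
    n,l,st,c=cv2.connectedComponentsWithStats(m)
    i=1+np.argmax(st[1:,4]);pts=np.argwhere(l==i)[:,::-1].astype(np.float32)
    print(nm,st[i],c[i],ray(f,c[i],z),cv2.minAreaRect(pts))
    r=cv2.boxPoints(cv2.minAreaRect(pts));print([ray(f,p,z)[:2].round(4) for p in r])
for n,uv,z in [('lid BL',(256,211),.11),('lid BR',(333,213),.11),('front L',(252,248),.06),('front R',(331,249),.06),('bottle',(208,172),.2),('box',(371,178),.108)]: print(n,ray(f,uv,z).round(3))
E
```

```text
handle [272 198  40   7 167] [291.74850299 201.06586826] [0.54666535 0.06061749 0.1475    ] ((291.5365905761719, 200.8961639404297), (39.23104476928711, 4.446386337280273), 3.4682295322418213)
[array([0.5448, 0.1102]), array([0.5559, 0.1097]), array([0.5494, 0.0121]), array([0.5383, 0.0128])]
knob [300 223  18  17 214] [308.86448598 230.72897196] [0.47569443 0.01937476 0.116     ] ((308.5, 231.0), (16.0, 17.0), 90.0)
[array([0.4954, 0.0419]), array([ 0.4952, -0.0011]), array([ 0.4548, -0.0011]), array([0.4549, 0.0416])]
lid BL [0.527 0.155 0.11 ]
lid BR [ 0.521 -0.042  0.11 ]
front L [0.436 0.171 0.06 ]
front R [ 0.433 -0.036  0.06 ]
bottle [0.611 0.259 0.2  ]
box [ 0.612 -0.14   0.108]
```

View pics/crop1.png

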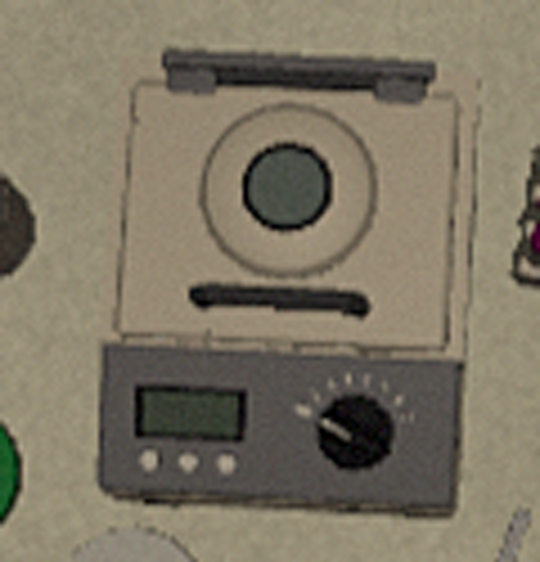

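The crop confirms both: a dark bow bar in front of the dome, and the pointer knob with its marks. The pointer is near the wide mark, so position 0 or 1. Solved positions: handle (0.547, 0.061), knob (0.476, 0.019), centrifuge yaw about -0.06. These fit the given offsets, so I move.

```bash
python3 -m crank '{"linear":[[0.49,0.88,0],[0.49,0.88,0],[0.49,0.88,0],[0.49,0.88,0],[0.49,0.88,0]],"delta_rot":[[0,0,0.78],[0,0,0.78],[0,0,0.78],[0,0,0.78],[0,0,0.78]],"fingers":[1,1,1,1,1]}'; python3 -m crank '{"linear":[[0.49,0.88,0],[0.49,0.88,0],[0.49,0.88,0],[0.49,0.88,0],[0.49,0.88,0]],"delta_rot":[[0,0,0.78],[0,0,0.78],[0,0,0.78],[0,0,0.78],[0,0,0.78]],"fingers":[1,1,1,1,1]}'; python3 -m crank '{"linear":[[0.44,0.88,0],[0.44,0.88,0],[0.44,0.88,0],[0.44,0.88,0],[0.44,0.88,0]],"delta_rot":[[0,0,0.78],[0,0,0.78],[0,0,0.78],[0,0,0.78],[0,0,0.78]],"fingers":[0,0,0,0,0]}'
```

```text
clock: 0.65
position: [0.2988, -0.3792, 0.2483]
tool_rot: [3.142, 0.0, 0.695]
force: [0.5, -0.6, 0.4]
grip_width: 0.0856
finger_force: 0.0
clock: 1.15
position: [0.4205, -0.1609, 0.2484]
tool_rot: [3.141, 0.0, 1.103]
force: [0.4, -1.2, 0.8]
grip_width: 0.0851
finger_force: 0.0
clock: 1.65
position: [0.5306, 0.0595, 0.2482]
tool_rot: [-3.142, -0.0, 1.512]
force: [0.8, -1.7, -0.6]
grip_width: 0.0429
finger_force: 0.0
```

```bash
python3 - <<'E'
from h import *
f=grab_frame('wrist');cv2.imwrite('pics/w1.png',f['image'][:,:,::-1]);print(f['xyz'],f['orientation'],f['mtx'][0,0])
print('handle ends',proj(f,[.551,.098,.142]),proj(f,[.546,.024,.142]),'knob',proj(f,[.4757,.0194,.121]))
np.savez('w1.npz',**f)
E
```

```text
[0.53501322 0.13012961 0.37390435] [ 2.86229580e+00  3.64268261e-04 -5.84739832e-02] 284.46270334005106
handle ends [335.75415985 157.74828618] [333.21405587 241.63225174] knob [259.18299549 240.82425043]
```

View pics/w1.png

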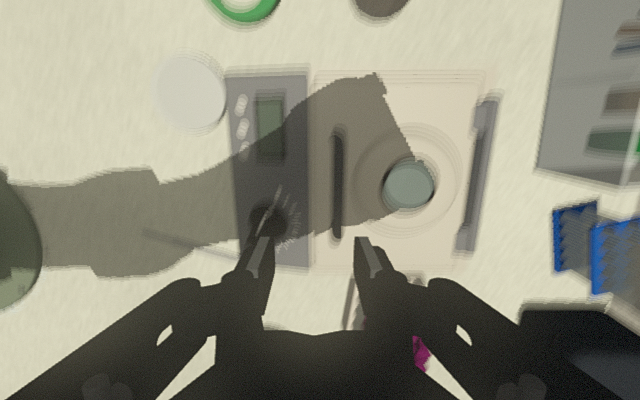

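The wrist view is motion-blurred: handle bar about (337,130)-(336,238), knob near (268,222), fingers either side at (262,240) and (362,240). I'll step to above the handle, settle, and measure it again.

```bash
python3 -m crank '{"linear":[[0.064,0.006,-0.1],[0.064,0.006,-0.1],[0.064,0.006,-0.1]],"delta_rot":[[0,0,0],[0,0,0],[0,0,0]],"fingers":[0,0,0]}'; python3 - <<'E'
from h import *
f=grab_frame('wrist');im=f['image'][:,:,::-1].copy();cv2.imwrite('pics/w2.png',im)
print(observe()['position'])
g=cv2.cvtColor(im,cv2.COLOR_BGR2GRAY)
np.savez('w2.npz',**f)
for t in (40,55,70):
    m=(g<t).astype(np.uint8);m[260:]=0
    n,l,st,c=cv2.connectedComponentsWithStats(m)
    for i in range(1,n):
        if st[i,4]>150 : print(t,st[i],c[i].round(1),ray(f,c[i],.1475).round(4))
print(proj(f,[.547,.061,.142]),proj(f,[.4757,.0194,.121]))
E
```

```text
clock: 2.0
position: [0.5456, 0.0587, 0.2229]
tool_rot: [-3.14, 0.0, 1.512]
force: [-0.3, 0.5, -0.1]
grip_width: 0.0424
finger_force: 0.0
[0.54564711 0.05859746 0.22351119]
40 [227 215  40  38 498] [246.2 231.2] [0.4937 0.0498 0.1475]
55 [234 139  31  33 230] [255.7 161.1] [0.507  0.1024 0.1475]
55 [312 138  14  86 675] [317.8 176.9] [0.5503 0.0885 0.1475]
55 [367 169  62  59 550] [395.  193.3] [0.6059 0.073  0.1475]
55 [553 210  51  50 616] [573.6 227.7] [0.7411 0.0383 0.1475]
55 [ 221  215   47   45 1281] [243.2 237.3] [0.4907 0.0449 0.1475]
55 [595 230  45  30 179] [610.2 240.9] [0.7711 0.0257 0.1475]
55 [262 237  13  23 191] [269.4 250.1] [0.5097 0.0331 0.1475]
70 [231  99  36  78 908] [251.9 150.8] [0.5052 0.1098 0.1475]
70 [ 311  137   15  123 1564] [318.  194.7] [0.5497 0.0753 0.1475]
70 [367 169  62  59 682] [395.6 195.1] [0.6064 0.0716 0.1475]
70 [ 216  175   75   85 2100] [253.3 224.2] [0.4997 0.0551 0.1475]
70 [553 210  51  50 730] [573.2 228.5] [0.7409 0.0376 0.1475]
70 [  0 221  14  39 210] [  6.1 243. ] [0.3076 0.0508 0.1475]
70 [594 229  46  31 216] [611.3 240.2] [0.7718 0.0262 0.1475]
70 [261 236  15  24 225] [269.4 249.6] [0.5097 0.0335 0.1475]
70 [354 237  13  23 183] [358.6 250.2] [0.5787 0.029  0.1475]
[315.36437022 211.03042738] [237.10202704 252.82906489]
```

View pics/w2.png

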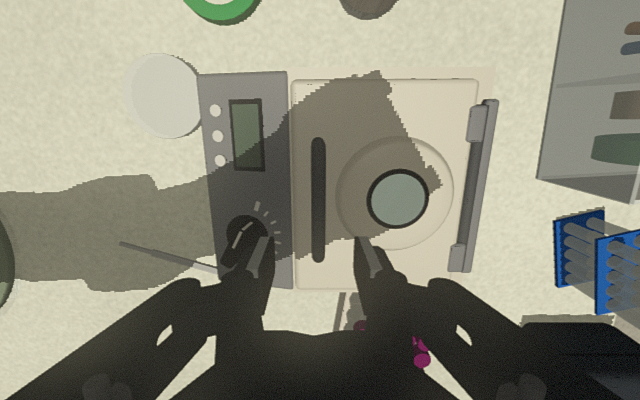

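The sharp wrist view shows the bar from (318,138) to (318,262), parallel to the image columns. That puts the handle at x 0.550 and yaw -0.058, in agreement with the top view. The knob is at (243,237), with its line pointing up and to the right. I descend and grip.

```bash
python3 -m crank '{"linear":[[0.012,0.02,-0.18],[0.012,0.02,-0.28],[0.012,0.02,-0.316],[0.012,0.02,-0.316],[0.012,0.02,-0.316]],"delta_rot":[[0,0,0],[0,0,0],[0,0,0],[0,0,0],[0,0,0]],"fingers":[0,0,0,0,0]}' 40; python3 -m crank '{"linear":[[0,0,0],[0,0,0],[0,0,0],[0,0,0],[0,0,0]],"delta_rot":[[0,0,0],[0,0,0],[0,0,0],[0,0,0],[0,0,0]],"fingers":[-1,-1,-1,-1,-1]}' 40
```

```text
clock: 2.55
position: [0.5496, 0.0638, 0.1458]
tool_rot: [3.14, -0.0, 1.512]
force: [-0.0, 0.4, -0.0]
grip_width: 0.0424
finger_force: 0.0
clock: 3.05
position: [0.549, 0.0638, 0.1453]
tool_rot: [3.141, 0.0, 1.512]
force: [-4.5, -2.1, 12.3]
grip_width: 0.0095
finger_force: 39.1
```

```bash
python3 -m crank '{"linear":[[0.02,-0.001,0.053],[0.045,-0.003,0.104],[0.075,-0.004,0.153],[0.11,-0.006,0.198],[0.15,-0.009,0.238]],"delta_rot":[[0,0,0],[0,0,0],[0,0,0],[0,0,0],[0,0,0]],"fingers":[-1,-1,-1,-1,-1]}' 60
```

```text
clock: 3.55
position: [0.5832, 0.0619, 0.2039]
tool_rot: [-3.134, 0.002, 1.513]
force: [-25.9, 2.1, 11.0]
grip_width: 0.0087
finger_force: 59.4
```

```bash
python3 -m crank '{"linear":[[0,0,0],[0,0,0]],"delta_rot":[[0,0,0],[0,0,0]],"fingers":[-1,-1]}'; python3 - <<'E'
from h import *
f=grab_frame('scene');im=f['image'][:,:,::-1]
cv2.imwrite('pics/s1.png',cv2.resize(im[100:270,260:460],None,fx=3,fy=3,interpolation=cv2.INTER_CUBIC))
E
```

```text
clock: 3.75
position: [0.5835, 0.0619, 0.2043]
tool_rot: [-3.136, 0.002, 1.513]
force: [-28.4, -0.7, 20.7]
grip_width: 0.0086
finger_force: 60.3
```

View pics/s1.png

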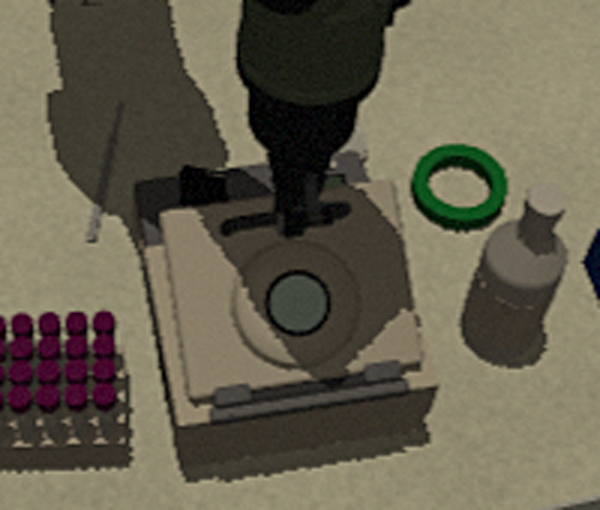

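The lid is lifting with the bar in the grip, about 30° open. The force points radially outward, so my arc is a few mm too tight, and I widen it.

```bash
python3 -m crank '{"linear":[[0.034,-0.002,0.05],[0.083,-0.005,0.082],[0.135,-0.008,0.11],[0.189,-0.011,0.132],[0.245,-0.014,0.148]],"delta_rot":[[0,0,0],[0,0.03,0],[0,0.07,0],[0.01,0.12,0],[0.01,0.17,0]],"fingers":[-1,-1,-1,-1,-1]}' 60
```

```text
clock: 4.3
position: [0.6474, 0.0583, 0.2422]
tool_rot: [-3.05, -0.0, 1.512]
force: [-6.1, 1.3, 2.8]
grip_width: 0.0082
finger_force: 61.9
```

```bash
python3 -m crank '{"linear":[[0.068,-0.004,0.011],[0.146,-0.008,0.014],[0.224,-0.013,0.005],[0.299,-0.017,-0.014],[0.363,-0.021,-0.039]],"delta_rot":[[0,0.07,0],[0.01,0.13,0],[0.01,0.2,0],[0.01,0.23,0],[0.02,0.27,0]],"fingers":[-1,-1,-1,-1,-1]}' 60
```

```text
clock: 4.8
position: [0.7394, 0.0534, 0.2317]
tool_rot: [-2.911, -0.003, 1.512]
force: [-1.3, 3.6, -2.8]
grip_width: 0.008
finger_force: 62.9
```

```bash
python3 -m crank '{"linear":[[0.05,-0.003,-0.028],[0.05,-0.003,-0.028],[0.05,-0.003,-0.028],[0.05,-0.003,-0.028],[0.05,-0.003,-0.028]],"delta_rot":[[0,0.07,0],[0,0.07,0],[0,0.07,0],[0,0.07,0],[0,0.07,0]],"fingers":[-1,-1,-0.45,-0.45,-0.45]}' 60;  python3 - <<'E'
from h import *
f=grab_frame('scene');im=f['image'][:,:,::-1]
cv2.imwrite('pics/s2.png',cv2.resize(im[100:270,260:460],None,fx=3,fy=3,interpolation=cv2.INTER_CUBIC))
E
```

```text
clock: 5.3
position: [0.7509, 0.0519, 0.2249]
tool_rot: [-2.875, 0.0, 1.512]
force: [-0.2, -0.9, 0.6]
grip_width: 0.0234
finger_force: 0.0
```

View pics/s2.png

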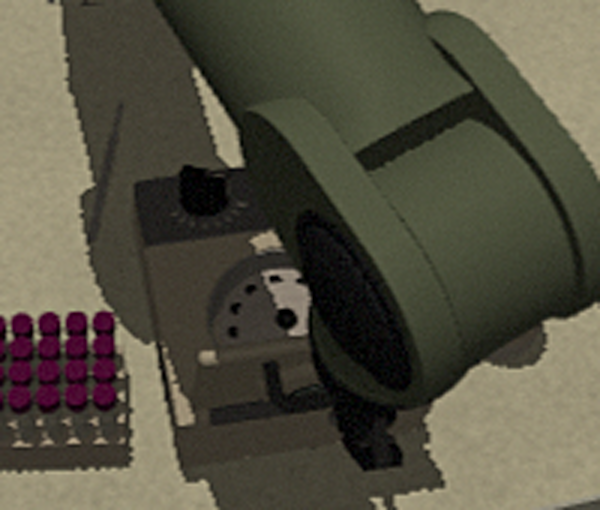

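The lid is up with the rotor visible at about (270,290) in the crop, the fingers are open around the bar and contact force is nil. I retreat along the tool axis, parallel to the lid plate.

```bash
python3 -m crank '{"linear":[[0.017,-0.001,0.062],[0.042,-0.002,0.155],[0.084,-0.005,0.309],[0.084,-0.005,0.42],[0.084,-0.005,0.56]],"delta_rot":[[0,0,0],[0,0,0],[0,0,0],[0,0,0],[0,0,0]],"fingers":[-0.45,-0.45,-0.45,-0.45,-0.45]}' 60
```

```text
clock: 5.85
position: [0.7715, 0.0501, 0.3463]
tool_rot: [-2.87, -0.003, 1.51]
force: [0.3, -0.6, -1.3]
grip_width: 0.0235
finger_force: 0.0
```

```bash
python3 -m crank '{"linear":[[-0.2,0,0],[-0.4,0,0],[-0.6,0,0],[-0.8,0,0],[-0.95,0,0]],"delta_rot":[[-0.01,-0.25,0],[-0.03,-0.5,0],[-0.04,-0.75,0],[-0.053,-0.91,0],[-0.053,-0.91,0]],"fingers":[-0.1,-0.1,-0.1,-0.1,-0.1]}' 60;python3 -m crank '{"linear":[[-0.2,-0.12,-0.1],[-0.25,-0.12,-0.2],[-0.25,-0.12,-0.3],[-0.25,-0.12,-0.3],[-0.25,-0.12,-0.3]],"delta_rot":[[0,0,0],[0,0,0],[0,0,0],[0,0,0],[0,0,0]],"fingers":[-0.1,-0.1,-0.1,-0.1,-0.1]}'
python3 - <<'E'
from h import *
s=observe();print(s['qpos'])
f=grab_frame('wrist');im=f['image'][:,:,::-1].copy();print(f['xyz'],f['orientation']);np.savez('w3.npz',**f)
p=proj(f,[.4757,.0194,.112]);print(p)
x,y=int(p[0]),int(p[1]);x0,y0=max(0,x-100),max(0,y-110)
cv2.imwrite('pics/w3.png',cv2.resize(im[y0:y0+150,x0:x0+200],None,fx=4,fy=4,interpolation=cv2.INTER_CUBIC));print(x0,y0)
E
```

```text
clock: 6.35
position: [0.6684, 0.05, 0.3479]
tool_rot: [3.066, 0.0, 1.506]
force: [2.1, 1.0, 1.0]
grip_width: 0.0386
finger_force: 0.0
clock: 6.85
position: [0.6076, 0.0204, 0.2734]
tool_rot: [3.069, 0.0, 1.506]
force: [-0.3, -0.3, 0.8]
grip_width: 0.0385
finger_force: 0.0
[ 0.10333981  0.45014647 -0.33887138  1.66746546  0.19745828  0.98488131
 -0.36787259]
[0.60334775 0.09167225 0.3987093 ] [ 2.86192066 -0.07205682 -0.0646426 ]
[172.72143263 200.25699601]
72 90
```

View pics/w3.png

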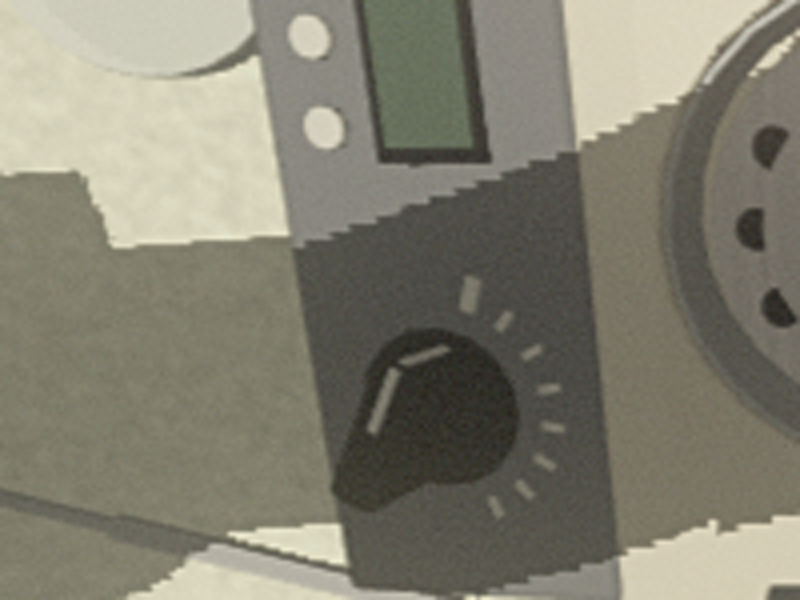

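The view shows the wide off mark at crop (470,294), with the other marks following clockwise to (497,507). The skirt is at (440,405), and the white pointer line on the knob's top runs from (370,430) to (397,370). Next I cast rays onto the panel plane and the knob's top plane.

```bash
python3 - <<'E'
from h import *
f=dict(np.load('w3.npz'))
yaw=-.058;C=R.from_euler('zy',[yaw,-.21]).as_matrix()  # panel frame
def onpl(uv,P,h):
    n=C[:,2];d=R.from_euler('xyz',f['orientation']).as_matrix()@np.linalg.solve(f['mtx'],[uv[0],uv[1],1.]);c=f['xyz']
    return c+d*((P+h*n-c)@n)/(d@n)
P=np.array([.476,.02,.088])
mk=np.array([(470,294),(504,320),(532,352),(549,388),(554,428),(545,462),(525,489),(497,507)])/4+[72,90]
for k in range(3):
    X=np.array([(onpl(m,P,0)-P)@C for m in mk])[:,:2]
    x,y=X[1:].T;s=np.linalg.lstsq(np.c_[2*x,2*y,np.ones(7)],x*x+y*y,rcond=None)[0]
    P=P+C[:,:2]@s[:2];P[2]=.088
    X=X-s[:2];print(P,'r',np.hypot(*X.T).round(4),np.degrees(np.arctan2(X[:,1],X[:,0])).round(1))
a,b=[(onpl(np.array(q)/4+[72,90],P,.0335)-P)@C for q in [(370,430),(397,370)]]
print(a,b,np.degrees(np.arctan2(*(b-a)[[1,0]])))
E
```

```text
[0.47838174 0.02274771 0.088     ] r [0.0326 0.0312 0.0311 0.0312 0.0313 0.0312 0.031  0.0313] [ 69.2  49.5  29.4  10.2 -10.4 -29.7 -49.4 -69.1]
[0.47815802 0.02262432 0.088     ] r [0.0327 0.0313 0.0312 0.0313 0.0314 0.0312 0.0311 0.0314] [ 69.2  49.5  29.4  10.2 -10.4 -29.7 -49.4 -69.1]
[0.47817903 0.02263591 0.088     ] r [0.0327 0.0313 0.0312 0.0313 0.0314 0.0312 0.0311 0.0313] [ 69.2  49.5  29.4  10.2 -10.4 -29.7 -49.4 -69.1]
[0.00122646 0.00255344 0.0335    ] [0.01087523 0.0178436  0.0335    ] 57.74623524758254
```

```bash
python3 - <<'E'
from h import *
f=dict(np.load('w3.npz'));im=f['image']
C=R.from_euler('zy',[-.058,-.21]).as_matrix();n=C[:,2];P=np.array([.4782,.0226,.088])
def onpl(uv,h):
    d=R.from_euler('xyz',f['orientation']).as_matrix()@np.linalg.solve(f['mtx'],[uv[0],uv[1],1.]);c=f['xyz']
    return ((c+d*((P+h*n-c)@n)/(d@n))-P)@C
g=cv2.cvtColor(im,cv2.COLOR_RGB2GRAY).astype(float)
print(g[176:202,162:188].astype(int))
roi=np.zeros_like(g);roi[180:199,162:173]=1
w=np.clip(g-60,0,None)*roi
v,u=np.nonzero(w);ww=w[v,u]
X=np.array([onpl((a,b),.0335)[:2] for a,b in zip(u,v)])
m=np.average(X,axis=0,weights=ww);e,V=np.linalg.eigh(np.cov(X.T,aweights=ww));d=V[:,1]*np.sign(V[1,1]);print(len(ww),m,np.degrees(np.arctan2(d[1],d[0])),np.sqrt(e),'mean dir',np.degrees(np.arctan2(m[1],m[0])))
for q,h in [((402,360),.0335),((447,350),.0055),((425,355),.0195)]:
    p=onpl(np.array(q)/4+[72,90],h);print(p,np.hypot(*p[:2]),np.degrees(np.arctan2(p[1],p[0])))
E
```

```text
[[ 74  80  78  77  80  69  59  47  49  47  47  44  45  46  47  42  45  43
   47  71  84  71  50  41  46  40]
 [ 76  76  70  78  72  54  48  47  48  50  45  35  38  45  41  57  71  84
  104 109 107 105  72  47  48  44]
 [ 80  78  81  74  65  46  46  48  45  45  40  55  56  67  84  99 107 107
  104  99  83  56  45  42  39  42]
 [ 76  77  82  67  53  47  43  51  46  52  67  86 100 101 110 103 102  79
   64  54  48  47  39  45  45  44]
 [ 84  80  70  52  44  48  49  46  40  65 104 114 107 103  82  72  60  46
   44  43  38  46  41  46  43  36]
 [ 79  75  64  49  50  49  45  54  54  50  56  72  73  59  49  45  42  50
   46  44  46  41  44  44  46  50]
 [ 81  70  51  47  50  45  51 101 108  74  55  45  45  47  49  41  45  46
   44  42  53  47  48  47  44  44]
 [ 75  60  51  53  53  41  64 115 123 104  68  48  45  43  44  39  53  41
   56  41  46  50  40  46  47  44]
 [ 78  62  54  44  41  51  89 116 119  86  52  51  46  50  45  47  44  46
   53  43  47  51  42  47  47  49]
 [ 69  65  48  53  48  60 112 122 111  71  47  46  47  46  55  49  47  46
   41  42  44  45  51  42  45  42]
 [ 80  62 
[... 1351 characters left out ...]
  43  53  50  48  48
   52  46  52  59  51  51  46  43]
 [ 59  50  49  61  58  47  50  51  52  50  56  60  52  53  51  53  54  55
   52  50  50  53  46  54  49  54]
 [ 56  55  55  57  51  53  55  56  50  52  49  52  51  48  50  50  48  55
   50  54  44  50  45  50  51  53]
 [ 52  52  52  56  48  59  57  55  57  53  52  58  49  56  50  47  45  42
   51  51  59  54  55  53  51  48]]
93 [0.00531121 0.01111777] 64.70053891983657 [0.0019843  0.00548855] mean dir 64.4651353009007
[0.01254907 0.02036806 0.0335    ] 0.023923564241701663 58.36214936599224
[0.00635329 0.01657576 0.0055    ] 0.017751626549975533 69.02877072976871
[0.00927237 0.01840377 0.0195    ] 0.020607660457071852 63.25965422895319
```

The pointer's line fits about 65–70°, which matches the off mark at 69°, so the knob is at position 0. Now the pre-grasp shift.

```bash
cat > goal.py <<'E'
from h import *
import sys
C=R.from_euler('zy',[-.058,-.21]).as_matrix();n=C[:,2];P=np.array([.4782,.0226,.088])
h,ang=map(float,sys.argv[1:3])  # height above panel; closing direction angle in panel frame (deg)
a=np.radians(ang);y=C@[np.cos(a),np.sin(a),0];z=-n;G=np.c_[np.cross(y,z),y,z]
s=observe();T=R.from_euler('xyz',s['tool_rot'])
print('lin',((P+h*n-s['position'])/.25).round(3),'rot',(((R.from_matrix(G)*T.inv()).as_rotvec(degrees=True))/30).round(3),'q7',s['qpos'][6],'force',s['force'].round(1),s['moment'].round(2))
E
python3 goal.py .085 -20; python3 goal.py .027 -20
```

```text
lin [-0.59   0.008 -0.41 ] rot [ 0.101 -0.261 -0.647] q7 -0.36789656533470605 force [-0.1  0.2  0.9] [ 0.08  0.08 -0.06]
lin [-0.542  0.008 -0.637] rot [ 0.101 -0.261 -0.647] q7 -0.36789656533470605 force [-0.1  0.2  0.9] [ 0.08  0.08 -0.06]
```

```bash
python3 -m crank '{"linear":[[-0.2,0,-0.1],[-0.4,0.008,-0.2],[-0.59,0.008,-0.35],[-0.59,0.008,-0.41],[-0.59,0.008,-0.41]],"delta_rot":[[0.03,-0.09,-0.2],[0.07,-0.17,-0.43],[0.101,-0.261,-0.647],[0.101,-0.261,-0.647],[0.101,-0.261,-0.647]],"fingers":[-0.1,-0.1,-0.1,-0.1,-0.1]}' 30; python3 -m crank '{"linear":[[0,0,0],[0,0,0]],"delta_rot":[[0,0,0],[0,0,0]],"fingers":[-0.1,-0.1]}'; python3 goal.py .027 -20
```

```text
clock: 7.4
position: [0.457, 0.0224, 0.1684]
tool_rot: [2.952, -0.08, 1.173]
force: [-0.3, -0.0, -0.1]
grip_width: 0.0388
finger_force: 0.0
clock: 7.6
position: [0.4617, 0.0227, 0.1711]
tool_rot: [2.947, -0.084, 1.172]
force: [0.3, 0.3, -0.3]
grip_width: 0.0383
finger_force: 0.0
lin [ 0.044 -0.    -0.227] rot [-0.001  0.002 -0.   ] q7 -0.8897644046157958 force [ 0.3  0.3 -0.3] [ 0.01  0.23 -0.03]
```

```bash
python3 -m crank '{"linear":[[0.02,0,-0.1],[0.04,0,-0.18],[0.044,0,-0.227],[0.044,0,-0.227],[0.044,0,-0.227]],"delta_rot":[[0,0,0],[0,0,0],[0,0,0],[0,0,0],[0,0,0]],"fingers":[-0.1,-0.1,-0.1,-0.1,-0.1]}' 30; python3 -m crank '{"linear":[[0,0,0],[0,0,0],[0,0,0],[0,0,0]],"delta_rot":[[0,0,0],[0,0,0],[0,0,0],[0,0,0]],"fingers":[-1,-1,-1,-1]}' 30;python3 goal.py .027 -60
```

```text
clock: 8.1
position: [0.4716, 0.0224, 0.1137]
tool_rot: [2.949, -0.082, 1.172]
force: [1.5, 0.1, 0.2]
grip_width: 0.0383
finger_force: 0.0
clock: 8.5
position: [0.4726, 0.0221, 0.1145]
tool_rot: [2.946, -0.084, 1.171]
force: [6.4, -2.4, 4.4]
grip_width: 0.0123
finger_force: 34.7
lin [-0.     0.002 -0.   ] rot [ 0.278  0.005 -1.302] q7 -0.9859044814262984 force [ 6.4 -2.4  4.4] [-0.67 -1.28 -0.16]
```

```bash
for i in 1; do python3 -m crank '{"linear":[[0,0,0],[0,0,0],[0,0,0],[0,0,0],[0,0,0]],"delta_rot":[[0.04,-0.002,-0.19],[0.085,-0.005,-0.4],[0.13,-0.008,-0.61],[0.185,-0.011,-0.87],[0.185,-0.011,-0.87]],"fingers":[-1,-1,-1,-1,-1]}' 45; done; python3 goal.py .027 -100
```

```text
clock: 9.0
position: [0.4724, 0.0223, 0.1145]
tool_rot: [3.001, -0.167, 0.704]
force: [4.3, -2.9, 6.9]
grip_width: 0.0123
finger_force: 47.3
lin [ 0.001  0.001 -0.   ] rot [ 0.376  0.014 -1.725] q7 -1.2918540701684202 force [ 4.3 -2.9  6.9] [-0.7  -1.03 -0.07]
```

```bash
python3 -m crank '{"linear":[[0,0,0],[0,0,0],[0,0,0],[0,0,0],[0,0,0]],"delta_rot":[[0.04,-0.002,-0.19],[0.085,-0.005,-0.4],[0.13,-0.008,-0.61],[0.185,-0.011,-0.87],[0.185,-0.011,-0.87]],"fingers":[-1,-1,-1,-1,-1]}' 45; python3 goal.py .027 -100
```

```text
clock: 9.5
position: [0.4723, 0.0226, 0.1145]
tool_rot: [3.088, -0.216, 0.232]
force: [3.4, -2.4, 8.2]
grip_width: 0.0123
finger_force: 47.6
lin [ 0.001  0.    -0.   ] rot [ 0.194  0.023 -0.855] q7 -1.5795329863296657 force [ 3.4 -2.4  8.2] [-0.33 -0.82 -0.1 ]
```

```bash
python3 -m crank '{"linear":[[0,0,0],[0,0,0],[0,0,0],[0,0,0],[0,0,0]],"delta_rot":[[0.04,-0.002,-0.19],[0.085,-0.005,-0.4],[0.13,-0.008,-0.61],[0.19,0,-0.87],[0.19,0,-0.87]],"fingers":[-1,-1,-1,-1,-1]}' 45; python3 -m crank '{"linear":[[0,0,0],[0,0,0]],"delta_rot":[[0,0,0],[0,0,0]],"fingers":[-1,-1]}'; python3 goal.py .027 -100;python3 -m crank '{"linear":[[0,0,0],[0,0,0],[0,0,0],[0,0,0]],"delta_rot":[[0,0,0],[0,0,0],[0,0,0],[0,0,0]],"fingers":[-0.3,-0.3,-0.3,-0.3]}';python3 -m crank '{"linear":[[-0.02,0,0.1],[-0.05,0,0.25],[-0.09,0,0.42],[-0.13,0,0.6],[-0.3,0,0.7]],"delta_rot":[[0,0,0],[0,0,0],[0,0,0],[0,0,0],[0,0,0]],"fingers":[-0.3,-0.3,-0.3,-0.3,-0.3]}'
```

```text
clock: 10.0
position: [0.4725, 0.0227, 0.1145]
tool_rot: [-3.093, -0.215, -0.245]
force: [3.4, 1.3, 9.0]
grip_width: 0.0121
finger_force: 47.8
clock: 10.2
position: [0.4725, 0.0227, 0.1145]
tool_rot: [-3.094, -0.216, -0.24]
force: [3.5, 1.1, 9.4]
grip_width: 0.012
finger_force: 47.7
lin [ 0. -0. -0.] rot [0.007 0.021 0.005] q7 -1.8481229935672443 force [3.5 1.1 9.4] [ 0.21 -0.89  0.1 ]
clock: 10.6
position: [0.4706, 0.0223, 0.1131]
tool_rot: [-3.096, -0.212, -0.239]
force: [-0.0, -0.4, -0.4]
grip_width: 0.0299
finger_force: 0.0
clock: 11.1
position: [0.3978, 0.0223, 0.2909]
tool_rot: [-3.095, -0.216, -0.241]
force: [-0.9, 2.0, 1.2]
grip_width: 0.0299
finger_force: 0.0
```

```bash
python3 -m crank '{"linear":[[0,-0.2,0],[0,-0.4,0.1],[0,-0.6,0.1],[0,-0.8,0.1],[0,-0.95,0.1]],"delta_rot":[[0,0,0],[0,0,0],[0,0,0],[0,0,0],[0,0,0]],"fingers":[-0.3,-0.3,-0.3,-0.3,-0.3]}'; python3 - <<'E'
from h import *
a=grab_frame('top')['image'][135:260,190:350,::-1];b=grab_frame('scene')['image'][120:270,240:440,::-1]
z=lambda i:cv2.resize(i,(400,300),interpolation=cv2.INTER_CUBIC)
c=cv2.resize(grab_frame('top')['image'][210:255,280:340,::-1],(400,300),interpolation=cv2.INTER_CUBIC)
c=cv2.convertScaleAbs(c,alpha=1.6)
cv2.imwrite('pics/fin.png',np.vstack([np.hstack([z(a),z(b)]),np.hstack([c,z(grab_frame('scene')['image'][::,:,::-1])])]))
E
```

```text
clock: 11.6
position: [0.3955, -0.2172, 0.3137]
tool_rot: [-3.095, -0.214, -0.239]
force: [1.7, 2.4, -0.2]
grip_width: 0.0299
finger_force: 0.0
```

View pics/fin.png

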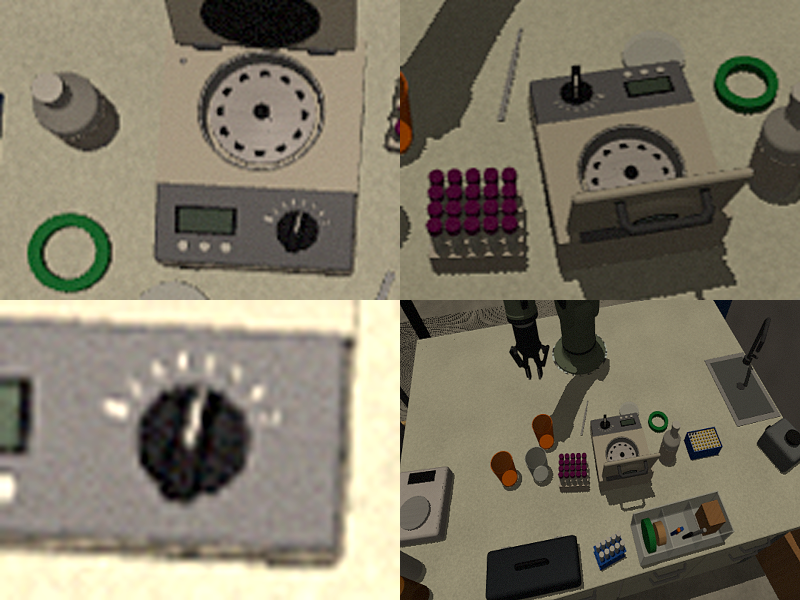

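The final view shows the lid standing open, and the box, bottle and beaker where they were. The pointer line, (190,440) to (203,390) in the lower-left crop, aims at the fifth mark from off at (210,358), which is position 4.

```bash
python3 -c "
from workcell import bot
print(bot.job_done())"
```

```text
the job is handed in; nothing more can be done
None
```

I opened the lid fully, where it stays by itself, then set the selector to position 4; the tube box, bottle and beaker still stand where they were, and I handed the job in at about 12 s on the robot's clock.

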